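# Seat the filter cell on the light unit and hold it home

## Robot

A 6-joint arm with a two-finger parallel gripper is mounted at the origin on a cart in front of the work surface, level with it; the furniture and walls round the work are solid. World frame = base frame: x ahead of the robot, y to its left, z up, the work surface at z = 0. Lengths are in m, angles in rad, forces in N, time in s.
With the tool pointing down it reaches from about 0.375 to 0.75 m from the base axis. Payload 9 kg.
Tool frame: the origin (TCP) lies on the front face of the gripper's body, between the roots of the fingers; the fingertips stand 73 mm ahead of it and the grasp point (between the pads) lies 54 mm ahead of it; z points along the fingers, x is the direction in which the jaws open and shut, and the axes are right-handed (so a half turn about z gives the same grasp; the last joint's range is limited). The gripper opens to 85 mm and grips with 20 to 120 N. Pads are 22 mm wide; open, the fingers measure 114 mm over their backs; the gripper's body (76 mm by 85 mm) begins 54 mm behind the grasp point. The pads swing forward as they close: fully open they stand 13 mm farther back than shut.
Start: joints at [-1.551, 0.104, 0.097, 1.564, 0, 1.353], TCP at [0.141, -0.583, 0.304] pointing down, gripper open.
Joint ranges: [-2.99, 2.99], [-0.84, 1.86], [-1.1, 1.16], [-1.84, 2.11], [-1.51, 1.56], [-3.14, 3.14]. Speed limits (rad/s): [2.22, 2.22, 2.57, 3.14, 3.14, 3.14].

## Interface

Orientations are given as a unit quaternion [w, x, y, z].
In Python, from station import monitor, snapshot, calibration, order, models gives the robot as it stands.
- The arm moves only by the tool servo_tool, never from a script. Its argument "series" is a list of rows, each an object with "dr": the turn, a rotation vector about the tool's x, y, z in degrees, a list of three; "linear": the shift along the tool's x, y, z in cm, a list of three; "gripper": the finger opening in cm, from 0 to 8.54. In form: [{"dr": [rx, ry, rz], "linear": [tx, ty, tz], "gripper": gripper}, ...]. A call has 1 to 20 rows; each row is the pose to reach, as a shift and turn from the pose commanded when the call began, along the tool's axes at that moment; what a row does not reach only later rows make up. A row lasts 1/10 s, in which the tool goes at most 50 mm and 8.59 degrees, less where a joint would pass 70% of its speed; a pose out of reach is approached as far as the arm can. A call with a gripper value outside its range is refused whole. The fingers move at their own pace and stop on an object; "grip_force" is the grip in N (left out, the last holds). Time passes only in rows, so rows that repeat a pose let the fingers close. It gives the time, the measured TCP pose, the force and the opening at its end, in the units of the state.
- monitor.observe(): the state, without advancing time (a new reading comes with each control period).
- snapshot(name): name is "side" or "top" or "wrist"; returns (picture, depth): 384x512x3 uint8, red, green, blue; 384x512 float32, m along the optical axis (not along the pixel's ray), 0 where there is no reading.
- calibration(name): a dict with "K" (3x3 intrinsics, pixels), "position" and "rotation" of the camera in the world. Camera axes: x right, y up, looking along -z (the intrinsics and any distortion apply to the point x, -y, -z); pixel columns grow to the right and rows downward; lengths in m; the calibration is good to about 2 mm. A picture is of the moment at which its call begins: read the wrist's pose just before it. calibration takes no time and is no camera call; for the wrist camera it gives the pose at the moment of the call.
- order.close_job(): hands the job in, once; it reports no verdict.
Trained networks look in the newest picture that a camera, given by its name, has taken for a name from the list of things; names that differ only in an ending like _2 or _b are one class to them, and where a whole thing is asked for, a point or a joint stands for the part that bears it (a point fixed in the world has none). Each returns a list of dicts, best first, with "conf" (0 to 1); they miss things now and then, are a little off and sometimes report something else, mostly with a low value. They report only what shows in the picture. A call takes as long as a camera call.
- models.regions_of(camera, name): "region" (384x512 bool, what is visible of it) and "bbox" ([centre column, centre row, width, height] in pixels, round what is visible of it).
The state is a dict: "time": time; "joint_positions": joint angles; "joint_velocities": joint speeds; "effort": joint torques, N m; "tool_pos": TCP position; "eef_rot": TCP orientation; "force": force on the tool from outside, world axes, zero at the start; "moment": the same for the moment, N m; "width": opening from 0.0 (shut) to 1.0 (fully open).
Only numpy, scipy, OpenCV 4.12 (cv2) and the standard library are available. Lean on these libraries where they do the work, as an engineer would, in place of code of your own. Each camera call takes 0.05 s, during which the arm holds its last target. There are 200 camera calls.

## Task

On the grey light unit, turn the black dial clockwise to the position with the long thick mark, which draws the interlock bolt out of the way. Then turn the knurled filter cell on the port clockwise until its hidden keyways drop over the pins, push it straight down against the spring until it is fully home, and finish holding it there: do not let go. Leave the small things round the unit where they lie.

Things in the scene. Friction and masses are not known exactly. Their poses are not given: they have to be found in the camera images.
- dial (a joint): angle of the black dial, rad, clockwise from above. Detents at 0, 0.5, 1.0, 1.5; stops at -0.15 and 1.65. The long thick mark (16 x 3.5 mm; the other three 6 x 1.5 mm) is the detent at 1.0. It starts at or near 0 or 0.5. About 0.2 N m carries it over a detent; let go, it settles into the nearest
- dial_grip (a point): on the dial's upright axis, 6 mm below the top of its grip bar, 84 mm above the worktop, 22 mm above the dial's round skirt (42 mm across). The bar is 38 mm long, 14 mm wide (9 mm at the pointer end), 29 mm high. Axes turn with the dial: the pointer looks 3.892 rad anticlockwise from the x axis, so the bar lies along 0.750 rad
- port (a point): on the port's axis at the unit's top face, 45 mm above the worktop. Axes: z up, y toward the dial, whose axis is 150 mm along +y. The unit is a fixed grey housing 125 (x) x 270 (y) x 45 mm. The port is an upright steel spigot, diameter 29.6 mm, its top 50 mm above this point, hidden under the cell
- pin_top (a point): top of one of the spigot's three pins, at its outer end: 20 mm from the port's axis toward the unit's -x, 26 mm above the unit's top. The pins are alike, 7 mm wide, 120 degrees apart
- bolt_tip (a point): tip of the flat steel interlock bolt, on its top face, 23 mm above the unit's top. It comes from the dial's side and lies under the cell's rim, keeping it from dropping, until the dial is at the long mark
- plate (a joint): how far the sprung round plate (52 mm) under the cell is pressed down, m: 0 free (its top 18.5 mm above the unit's top), 0.0065 fully down. 4 N starts it, 10.5 N holds it fully down. Only the cell presses it
- cell_center (a point): centre (half-way up) of the knurled filter cell: aluminium cap 53 mm across, 46 mm high, about 0.2 kg, closed top with a dark window, z its axis. It starts on the spigot with its lower rim on the three pins, upright, centre 49 mm above port level. Over the pins it drops to 41.5 mm (rim on the sprung plate); fully home is 35 mm. Let go, it springs back up
- cell_rim (a point): centre of the cell's open lower end. The bore is 32 mm. Three like keyways 120 degrees apart, slots inside the rim 18 mm high, are hidden from view: they meet the pins when the cell is turned clockwise (from above) by 0.4 to 1.25 rad from its start, a different amount each time, and go over them within about 0.1 rad either way (near that limit they rub)
- ref_block: bystander: flat round steel block, 64 mm across, 12 mm high; origin under its centre
- eyepiece: bystander: black loupe, 36 mm across, 32 mm high; origin under its centre
- tweezers_a: bystander: tweezers, 122 mm long; origin under its centre
- stick: bystander: memory stick, 54 x 17 x 8 mm; origin under its centre
- specimen: bystander: black round specimen, 30 mm across, 17 mm high; origin under its centre
- anvil_s: bystander: dark spot anvil, 45 mm across, 52 mm high; origin under its centre

How it is judged:
By the outcome, as a careful person would: the job done as asked, in the order asked, and still so for the second after the job is handed in, while the arm keeps its last pose, push and grip.
It also fails if it takes over 58 s, if anything falls off the work surface, if the arm or the gripper's body presses on something with over 40 N, if the wrist force passes 120 N, or if a joint passes its speed limit or range.

## Working session

There is one attempt and no reset: what is moved stays moved. The work goes in short steps, Python scripts to look and compute and a tool call to move; the robot and the scene stay as the last step left them, time stands still between calls to the robot, and variables do not carry over. Pictures are saved under pics/ and viewed, about 8 in all and at most 12, crops included, and the job is handed in when it is done.

Besides the shell and the picture viewer there is one more tool, called as name(argument=value, ...), one argument or row to a line, values as JSON. servo_tool: Moves the arm, as the interface text tells. Its arguments: {"type":"object","properties":{"series":{"type":"array"},"grip_force":{"type":"number"}},"required":["series"]}

```bash
mkdir -p pics; cat > h.py <<'E'
import numpy as np, cv2
from station import monitor, snapshot, calibration, order, models
def world(cam,cal,uv,z=None,depth=None):
    K=np.array(cal["K"]);R=np.array(cal["rotation"]);p=np.array(cal["position"])
    uv=np.atleast_2d(uv).astype(float)
    d=np.c_[(uv[:,0]-K[0,2])/K[0,0],-(uv[:,1]-K[1,2])/K[1,1],-np.ones(len(uv))]
    w=d@R.T
    s=(z-p[2])/w[:,2] if depth is None else depth
    return p+w*np.reshape(s,(-1,1))
def proj(cal,P):
    K=np.array(cal["K"]);R=np.array(cal["rotation"]);p=np.array(cal["position"])
    c=(np.atleast_2d(P)-p)@R
    return np.c_[K[0,2]+K[0,0]*c[:,0]/-c[:,2],K[1,2]-K[1,1]*c[:,1]/-c[:,2]]
E
python3 - <<'E'
from h import *
s=monitor.observe();print({k:np.round(v,3) for k,v in s.items()})
ims=[]
for c in("top","side"):
    im,d=snapshot(c);cal=calibration(c);print(c,cal.keys(),np.round(cal["position"],3),np.round(cal["K"],1).tolist());np.savez(c,im=im,d=d)
    ims.append(im[...,::-1])
    for n in("dial_grip","cell_center"):
        for r in models.regions_of(c,n)[:2]:
            m=r["region"]&(d>0);v,u=np.nonzero(m)
            P=world(c,cal,np.c_[u,v],depth=d[v,u]);zt=np.percentile(P[:,2],97)
            T=P[P[:,2]>zt-.006]
            print(n,round(r["conf"],2),np.round(r["bbox"]),"ztop",zt.round(4),"med",np.median(T,0).round(4),"min",T.min(0).round(4),"max",T.max(0).round(4))
cv2.imwrite("pics/1.png",ims[0]);cv2.imwrite("pics/2.png",ims[1])
E
```

```text
{'time': np.float64(0.0), 'joint_positions': array([-1.551,  0.105,  0.096,  1.564,  0.   ,  1.353]), 'joint_velocities': array([-0.   ,  0.001, -0.   , -0.001,  0.001, -0.001]), 'effort': array([-0.0000e+00, -5.5693e+01,  5.0366e+01,  1.7000e-02, -0.0000e+00,
       -0.0000e+00]), 'tool_pos': array([ 0.141, -0.583,  0.303]), 'eef_rot': array([-0.001,  0.786, -0.618, -0.   ]), 'force': array([0.766, 0.635, 0.179]), 'moment': array([-0.008, -0.037,  0.013]), 'width': np.float64(1.001)}
top dict_keys(['K', 'position', 'rotation']) [0.305 0.023 1.736] [[473.0, 0.0, 258.0], [0.0, 473.0, 185.4], [0.0, 0.0, 1.0]]Traceback (most recent call last):
  File "<stdin>", line 10, in <module>
  File "h.py", line 7, in world
    w=d@R.T
      ~^~~~
ValueError: matmul: Input operand 1 has a mismatch in its core dimension 0, with gufunc signature (n?,k),(k,m?)->(n?,m?) (size 4 is different from 3)
```

Rotation is a quaternion.

```bash
sed -i 's/R=np.array(cal\["rotation"\])/R=rot(cal["rotation"])/; 2a from scipy.spatial.transform import Rotation\ndef rot(q): return Rotation.from_quat(np.roll(q,-1)).as_matrix()' h.py
python3 - <<'E'
from h import *
ims=[]
for c in("top","side"):
    im,d=snapshot(c);cal=calibration(c);print(c,np.round(cal["position"],3),np.round(cal["rotation"],3))
    ims.append(im[...,::-1])
    for n in("dial_grip","cell_center"):
        for r in models.regions_of(c,n)[:2]:
            m=r["region"]&(d>0);v,u=np.nonzero(m)
            P=world(c,cal,np.c_[u,v],depth=d[v,u]);zt=np.percentile(P[:,2],97)
            T=P[P[:,2]>zt-.006]
            print(n,round(r["conf"],2),np.round(r["bbox"]),"ztop",zt.round(4),"med",np.median(T,0).round(4),"min",T.min(0).round(4),"max",T.max(0).round(4))
cv2.imwrite("pics/1.png",np.hstack([cv2.resize(i,None,fx=.78,fy=.78) for i in ims]))
E
```

```text
top [0.305 0.023 1.736] [ 0.707  0.042 -0.045 -0.705]
cell_center 0.73 [250. 185.  14.  17.] ztop 0.1254 med [0.5081 0.043  0.1216] min [0.4843 0.0188 0.1195] max [0.5324 0.0636 0.1268]
side [0.02  1.061 0.744] [-0.187 -0.117  0.493  0.842]
dial_grip 0.47 [222. 232.  20.  14.] ztop 0.0901 med [0.5456 0.19   0.0879] min [0.5259 0.1751 0.0841] max [0.5653 0.2041 0.0924]
cell_center 0.67 [259. 206.  17.  21.] ztop 0.1189 med [0.5085 0.0471 0.1169] min [0.4829 0.017  0.1129] max [0.5342 0.072  0.1206]
```

View pics/1.png

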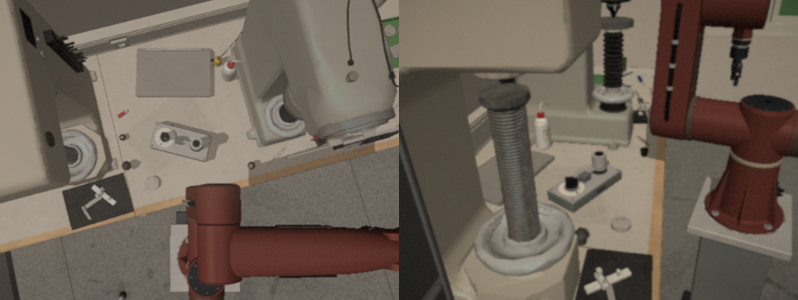

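The top view shows the unit with the dial at about (165,136) and the cell at (196,144) in the picture, between two tall machines. Next I check heights along the route.

```bash
python3 - <<'E'
from h import *
H=np.zeros((16,26))
for c in("top","side"):
    im,d=snapshot(c);cal=calibration(c)
    v,u=np.nonzero(d>0);P=world(c,cal,np.c_[u,v],depth=d[v,u])
    i=np.floor(P[:,0]/.05).astype(int);j=np.floor((P[:,1]+.75)/.05).astype(int)
    k=(i>=0)&(i<16)&(j>=0)&(j<26);np.maximum.at(H,(i[k],j[k]),P[k,2])
print("cm; cols y from -0.75 step .05, rows x descending from .75")
print("     ",*["%4d"%(-75+5*j) for j in range(26)])
for i in range(15,-1,-1):print("%4d:"%(i*5),*["%4d"%(100*h) for h in H[i]])
cal=calibration("wrist");s=monitor.observe();print(cal,s["tool_pos"],s["eef_rot"])
R=rot(s["eef_rot"]);print("cam in tool",R.T@(np.array(cal["position"])-s["tool_pos"]),(R.T@rot(cal["rotation"])).round(3), R.round(3))
E
```

```text
cm; cols y from -0.75 step .05, rows x descending from .75
       -75  -70  -65  -60  -55  -50  -45  -40  -35  -30  -25  -20  -15  -10   -5    0    5   10   15   20   25   30   35   40   45   50
  75:    0    0    0    0    0    0    0   91   91   91   91   86    1    1    2    3    3    3    3    3    3    3    1    1   58   78
  70:    0    0    0    0    0    0   90   93   92   91   91   13    1    1    2    2    2    2    2    2    3    2    1    1    1   78
  65:    4    4    0    0    0    0   92   93   91   91   91    2    1    0    1    1    1    1    1    0    1    1    1    1   77   78
  60:    0    3    2    2    0    0   92   91   92   91   90    1    1    1    1    1    1    2    5    5    1    1    0    1   78   78
  55:    3    3    2    3    2    4   91   91   93   91   88    3    1    1    5    5    5    5    9    9    4    1    2    1   78   78
  50:    1    1    2    3    3   87   90   91   93   90   11    1    1    1    5   12   12    8   10    6    4    1    2   14   78   78
  45:    1    2    1    1   77   85   89   90   90   88    1    1    1    1    5   12   1
[... 1164 characters left out ...]
0    0    0    0    0    0    0    0    0   68   69   68   38    7    1    0    0    0    0    0    0    0
{'K': array([[344.37925557,   0.        , 257.78256617],
       [  0.        , 344.37925557, 191.62332453],
       [  0.        ,   0.        ,   1.        ]]), 'position': array([ 0.22034737, -0.56348019,  0.37393591]), 'rotation': array([ 0.7760522 , -0.12555578,  0.09799544, -0.61022588])} [ 0.14134754 -0.58313544  0.30392323] [ 3.54114256e-05  7.85988547e-01 -6.18241056e-01  2.13775266e-05]
cam in tool [-0.00048787 -0.0814047  -0.07001511] [[ 1.    -0.    -0.001]
 [-0.001 -0.949 -0.314]
 [-0.001  0.314 -0.949]] [[ 0.236 -0.972 -0.   ]
 [-0.972 -0.236 -0.   ]
 [ 0.     0.    -1.   ]]
```

servo_tool(
  series=[
    {"dr": [0,0,-8],"linear": [-3.7,-3.1,0],"gripper": 8.5},
    {"dr": [0,0,-16],"linear": [-7.4,-6.3,0],"gripper": 8.5},
    {"dr": [0,0,-24],"linear": [-11.1,-9.4,0],"gripper": 8.5},
    {"dr": [0,0,-32],"linear": [-14.8,-12.6,0],"gripper": 8.5},
    {"dr": [0,0,-40],"linear": [-18.5,-15.8,0],"gripper": 8.5},
    {"dr": [0,0,-48],"linear": [-22.1,-18.9,0],"gripper": 8.5},
    {"dr": [0,0,-56],"linear": [-25.8,-22,0],"gripper": 8.5},
    {"dr": [0,0,-64],"linear": [-29.5,-25.2,0],"gripper": 8.5},
    {"dr": [0,0,-72],"linear": [-33.2,-28.4,0],"gripper": 8.5},
    {"dr": [0,0,-80],"linear": [-36.9,-31.5,0],"gripper": 8.5},
    {"dr": [0,0,-85],"linear": [-40.5,-35.3,0.6],"gripper": 8.5},
    {"dr": [0,0,-90],"linear": [-44.1,-39.1,1.2],"gripper": 8.5},
    {"dr": [0,0,-90],"linear": [-47.7,-42.9,1.8],"gripper": 8.5},
    {"dr": [0,0,-90],"linear": [-51.3,-46.7,2.4],"gripper": 8.5},
    {"dr": [0,0,-90],"linear": [-55,-50.5,3],"gripper": 8.5},
    {"dr": [0,0,-90],"linear": [-58.7,-54.3,3.4],"gripper": 8.5},
    {"dr": [0,0,-90],"linear": [-58.7,-54.3,3.4],"gripper": 8.5},
    {"dr": [0,0,-90],"linear": [-58.7,-54.3,3.4],"gripper": 8.5},
    {"dr": [0,0,-90],"linear": [-58.7,-54.3,3.4],"gripper": 8.5},
    {"dr": [0,0,-90],"linear": [-58.7,-54.3,3.4],"gripper": 8.5},
  ],
)

```text
time: 2.55
tool_pos: [0.5306, 0.1145, 0.2702]
eef_rot: [0.0, 0.993, 0.118, 0.0]
force: [0.4, 0.3, -1.0]
width: 0.999
```

```bash
cat > look.py <<'E'
from h import *
import sys
s=monitor.observe();R=rot(s["eef_rot"])
print("t",s["time"].round(2),"q",s["joint_positions"].round(3),"tcp",s["tool_pos"].round(4),"yaw",np.degrees(np.arctan2(R[1,0],R[0,0])).round(2),"F",s["force"].round(1),"M",s["moment"].round(2),"w",round(float(s["width"]),3))
if len(sys.argv)>1:
    cal=calibration("wrist");im,d=snapshot("wrist");np.savez(sys.argv[1],im=im,d=d)
    cv2.imwrite(f"pics/{sys.argv[1]}.png",cv2.resize(im[...,::-1],None,fx=1.5,fy=1.5))
    for n in("dial_grip","cell_center"):
        for r in models.regions_of("wrist",n)[:2]:
            m=r["region"]&(d>0);v,u=np.nonzero(m)
            P=world("wrist",cal,np.c_[u,v],depth=d[v,u]);zt=np.percentile(P[:,2],95)
            T=P[P[:,2]>zt-.004].astype(np.float32)
            print(n,round(r["conf"],2),np.round(r["bbox"]),"ztop",zt.round(4),"circ",cv2.minEnclosingCircle(T[:,:2]),"rect",cv2.minAreaRect(T[:,:2]))
E
python3 look.py w1
```

```text
Traceback (most recent call last):
  File "look.py", line 4, in <module>
    print("t",s["time"].round(2),"q",s["joint_positions"].round(3),"tcp",s["tool_pos"].round(4),"yaw",np.degrees(np.arctan2(R[1,0],R[0,0])).round(2),"F",s["force"].round(1),"M",s["moment"].round(2),"w",round(float(s["width"]),3))
              ^^^^^^^^^^^^^^^
AttributeError: 'float' object has no attribute 'round'
```

```bash
sed -i 's/s\["time"\].round(2)/round(float(s["time"]),2)/' look.py; python3 look.py w1
```

```text
t 2.55 q [-0.028 -0.075 -0.145  1.501 -0.     1.305] tcp [0.5306 0.1145 0.2702] yaw 13.58 F [ 0.4  0.3 -1. ] M [ 0.03 -0.    0.03] w 0.999Traceback (most recent call last):
  File "look.py", line 13, in <module>
    print(n,round(r["conf"],2),np.round(r["bbox"]),"ztop",zt.round(4),"circ",cv2.minEnclosingCircle(T[:,:2]),"rect",cv2.minAreaRect(T[:,:2]))
                                                                             ~~~~~~~~~~~~~~~~~~~~~~^^^^^^^^^
cv2.error: OpenCV(4.12.0) /io/opencv/modules/imgproc/src/shapedescr.cpp:201: error: (-215:Assertion failed) count >= 0 && (depth == CV_32F || depth == CV_32S) in function 'minEnclosingCircle'
```

View pics/w1.png

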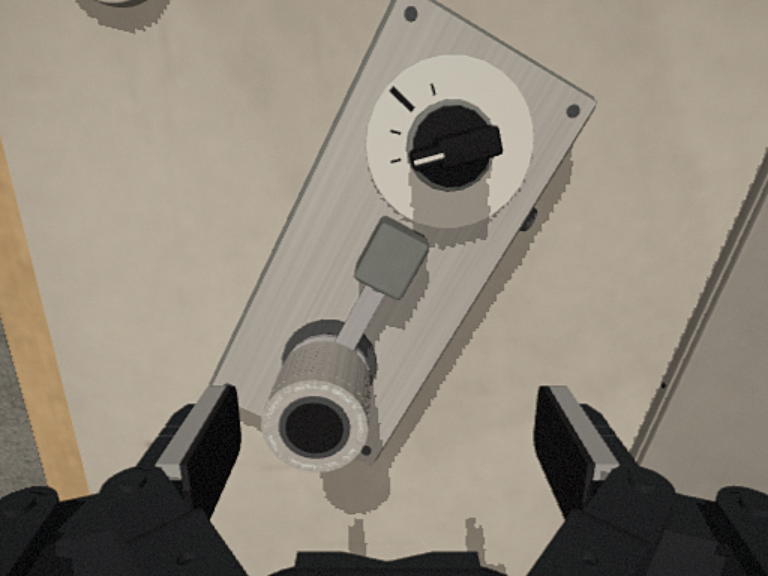

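```bash
sed -i 's/T\[:,:2\]/np.ascontiguousarray(T[:,:2])/g' look.py; python3 - <<'E'
from h import *
cal=calibration("wrist");f=np.load("w1.npz");d=f["d"];im=f["im"]
v,u=np.nonzero(d>0);P=world("wrist",cal,np.c_[u,v],depth=d[v,u])
print("depth pts",len(v))
def sel(lo,hi,c,r):
    k=(P[:,2]>lo)&(P[:,2]<hi)&(np.hypot(P[:,0]-c[0],P[:,1]-c[1])<r);return P[k].astype(np.float32)
T=sel(.082,.097,(.546,.19),.04);print("bar",len(T),np.median(T[:,2]),cv2.minAreaRect(np.ascontiguousarray(T[:,:2])),T[:,:2].mean(0))
x=T[:,:2]-T[:,:2].mean(0);w,V=np.linalg.eigh(x.T@x);print("pca deg",np.degrees(np.arctan2(V[1,1],V[0,1])))
T=sel(.112,.125,(.508,.044),.045);print("cell",len(T),np.median(T[:,2]),cv2.minEnclosingCircle(np.ascontiguousarray(T[:,:2])))
T=sel(.042,.050,(.53,.12),.2);print("unit",cv2.minAreaRect(np.ascontiguousarray(T[:,:2])))
for z,uv in((.062,[(397,161),(397,132),(402,98),(433,90),(455,145)]),(.09,[(413,161),(443,154)])):
    print(z,world("wrist",cal,np.array(uv)/1.5,z=z).round(4).tolist())
E
```

```text
depth pts 195811
bar 1131 0.08994542 ((0.5473935604095459, 0.18593968451023102), (0.0427650585770607, 0.014094697311520576), 27.913728713989258) [0.5487683 0.1870647]
pca deg -151.76915
cell 3631 0.117574066 ((0.5115841031074524, 0.041442375630140305), 0.027434030547738075)
unit ((0.5301814079284668, 0.11446771025657654), (0.26538896560668945, 0.12119622528553009), 75.57901000976562)
0.062 [[0.5229, 0.1728, 0.062], [0.5194, 0.187, 0.062], [0.5179, 0.2035, 0.062], [0.5321, 0.2109, 0.062], [0.5503, 0.1877, 0.062]]
0.09 [[0.5292, 0.1767, 0.09], [0.5421, 0.1831, 0.09]]
```

```bash
python3 - <<'E'
from h import *
cal=calibration("wrist");f=np.load("w1.npz");d=f["d"]
uv=np.array([(396,161),(396,132),(402,98),(433,90)])/1.5
for p in uv:
    z=np.median(d[int(p[1])-2:int(p[1])+3,int(p[0])-2:int(p[0])+3]);P=world("wrist",cal,p,depth=z)[0]
    print(P.round(4),[np.degrees(np.arctan2(P[1]-c[1],P[0]-c[0])).round(1) for c in((.548,.187),(.547,.1865))])
E
```

```text
[0.5229 0.1717 0.0487] [np.float64(-148.6), np.float64(-148.4)]
[0.5192 0.1865 0.048 ] [np.float64(-179.0), np.float64(-180.0)]
[0.5181 0.204  0.0488] [np.float64(150.3), np.float64(148.7)]
[0.5331 0.2117 0.0482] [np.float64(121.0), np.float64(118.8)]
```

The pointer (white line at about (430,158)) stands at the first thin mark, so the dial is near 0. The thick mark at (402,98) is about 58° clockwise. The dial axis is at (0.548, 0.187), and I go to grip it.

servo_tool(
  series=[
    {"dr": [0,0,-8],"linear": [0.4,-0.8,0.5],"gripper": 4.8},
    {"dr": [0,0,-16],"linear": [0.8,-1.6,1],"gripper": 4.8},
    {"dr": [0,0,-24],"linear": [1.2,-2.4,2],"gripper": 4.8},
    {"dr": [0,0,-32],"linear": [1.6,-3.2,3],"gripper": 4.8},
    {"dr": [0,0,-40],"linear": [2.0,-4,4],"gripper": 4.8},
    {"dr": [0,0,-48],"linear": [2.4,-4.8,5],"gripper": 4.8},
    {"dr": [0,0,-56],"linear": [2.8,-5.6,6],"gripper": 4.8},
    {"dr": [0,0,-64],"linear": [3.4,-6.64,7],"gripper": 4.8},
    {"dr": [0,0,-72],"linear": [3.4,-6.64,7],"gripper": 4.8},
    {"dr": [0,0,-80],"linear": [3.4,-6.64,7],"gripper": 4.8},
    {"dr": [0,0,-88],"linear": [3.4,-6.64,7],"gripper": 4.8},
    {"dr": [0,0,-96],"linear": [3.4,-6.64,7],"gripper": 4.8},
    {"dr": [0,0,-104.6],"linear": [3.4,-6.64,7],"gripper": 4.8},
    {"dr": [0,0,-104.6],"linear": [3.4,-6.64,7],"gripper": 4.8},
    {"dr": [0,0,-104.6],"linear": [3.4,-6.64,7],"gripper": 4.8},
  ],
)

```text
time: 4.15
tool_pos: [0.5483, 0.1872, 0.2001]
eef_rot: [0.0, 0.516, 0.857, 0.0]
force: [-0.2, 1.0, -1.2]
width: 0.562
```

```bash
python3 look.py w2
```

```text
t 4.15 q [ 0.104  0.047 -0.151  1.373 -0.    -0.384] tcp [0.5483 0.1872 0.2001] yaw 117.92 F [-0.2  1.  -1.2] M [ 0.02 -0.03  0.05] w 0.562
dial_grip 0.94 [257. 215.  60.  81.] ztop 0.0906 circ ((0.5472232699394226, 0.18586795032024384), 0.021776942536234856) rect ((0.5470446944236755, 0.18558290600776672), (0.04238409548997879, 0.013816320337355137), 28.60862159729004)
cell_center 0.94 [50. 46. 96. 92.] ztop 0.1184 circ ((0.5128058195114136, 0.05756250396370888), 0.021314501762390137) rect ((0.5123576521873474, 0.05946359783411026), (0.03992827981710434, 0.020117152482271194), 13.265048027038574)
```

View pics/w2.png

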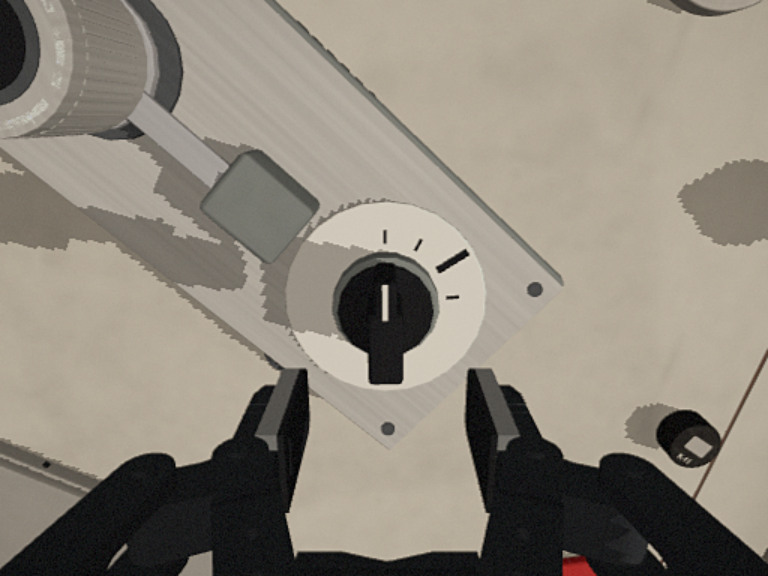

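The jaws straddle the dial's bar (385,320), aligned with it. The pointer is on the first thin mark at (385,237). I descend and grip.

servo_tool(
  series=[
    {"dr": [0,0,0],"linear": [0.02,-0.08,2.5],"gripper": 4.8},
    {"dr": [0,0,0],"linear": [0.02,-0.08,5],"gripper": 4.8},
    {"dr": [0,0,0],"linear": [0.02,-0.08,6],"gripper": 4.8},
    {"dr": [0,0,0],"linear": [0.02,-0.08,6],"gripper": 3},
    {"dr": [0,0,0],"linear": [0.02,-0.08,6],"gripper": 0.5},
    {"dr": [0,0,0],"linear": [0.02,-0.08,6],"gripper": 0.5},
    {"dr": [0,0,0],"linear": [0.02,-0.08,6],"gripper": 0.5},
    {"dr": [0,0,0],"linear": [0.02,-0.08,6],"gripper": 0.5},
    {"dr": [0,0,0],"linear": [0.02,-0.08,6],"gripper": 0.5},
  ],
  grip_force=40,
)

```text
time: 5.2
tool_pos: [0.5484, 0.1869, 0.1413]
eef_rot: [0.001, 0.514, 0.858, -0.0]
force: [0.9, -5.0, -1.5]
width: 0.15
```

```bash
python3 look.py
```

```text
t 5.2 q [ 0.104  0.075 -0.23   1.264 -0.002 -0.388] tcp [0.5484 0.1869 0.1413] yaw 118.17 F [ 0.9 -5.  -1.5] M [-0.8  -0.15  0.03] w 0.15
```

servo_tool(
  series=[
    {"dr": [0,0,6],"linear": [0,0,0],"gripper": 0.5},
    {"dr": [0,0,12],"linear": [0,0,0],"gripper": 0.5},
    {"dr": [0,0,18],"linear": [0,0,0],"gripper": 0.5},
    {"dr": [0,0,24],"linear": [0,0,0],"gripper": 0.5},
    {"dr": [0,0,30],"linear": [0,0,0],"gripper": 0.5},
    {"dr": [0,0,36],"linear": [0,0,0],"gripper": 0.5},
    {"dr": [0,0,42],"linear": [0,0,0],"gripper": 0.5},
    {"dr": [0,0,48],"linear": [0,0,0],"gripper": 0.5},
    {"dr": [0,0,54],"linear": [0,0,0],"gripper": 0.5},
    {"dr": [0,0,58],"linear": [0,0,0],"gripper": 0.5},
    {"dr": [0,0,58],"linear": [0,0,0],"gripper": 0.5},
    {"dr": [0,0,58],"linear": [0,0,0],"gripper": 0.5},
  ],
)

```text
time: 6.4
tool_pos: [0.5485, 0.1866, 0.1414]
eef_rot: [0.002, 0.865, 0.501, 0.001]
force: [1.4, -6.1, -2.0]
width: 0.152
```

```bash
python3 look.py
```

```text
t 6.4 q [ 0.103  0.075 -0.23   1.264 -0.002  0.624] tcp [0.5485 0.1866 0.1414] yaw 60.15 F [ 1.4 -6.1 -2. ] M [-1.12 -0.37  0.08] w 0.152
```

servo_tool(
  series=[
    {"dr": [0,0,58],"linear": [0,0,0],"gripper": 3.5},
    {"dr": [0,0,0],"linear": [0,0,0],"gripper": 3.5},
  ],
)

```text
time: 6.6
tool_pos: [0.5483, 0.1876, 0.1415]
eef_rot: [0.0, 0.869, 0.495, 0.001]
force: [-0.2, 0.2, 0.2]
width: 0.408
```

I left a stray 58° turn in that first row. Row two reversed it, but I need to check that the dial is still on the thick mark.

servo_tool(
  series=[
    {"dr": [0,0,0],"linear": [0,0,-2],"gripper": 3.5},
    {"dr": [0,0,0],"linear": [0,0,-5],"gripper": 3.5},
    {"dr": [0,0,0],"linear": [0,0,-8],"gripper": 3.5},
    {"dr": [0,0,0],"linear": [0,0,-8],"gripper": 8.5},
  ],
)

```text
time: 7.0
tool_pos: [0.5498, 0.1879, 0.2263]
eef_rot: [0.002, 0.865, 0.502, 0.004]
force: [0.7, -0.2, 0.2]
width: 0.564
```

```bash
python3 look.py w3
```

```text
t 7.0 q [ 0.104  0.036 -0.115  1.411 -0.     0.624] tcp [0.5498 0.1879 0.2263] yaw 60.21 F [ 0.7 -0.2  0.2] M [-0.02 -0.04  0.  ] w 0.564
dial_grip 0.71 [254. 197.  54.  75.] ztop 0.0907 circ ((0.5470608472824097, 0.18774725496768951), 0.02157691866159439) rect ((0.5470222234725952, 0.18773162364959717), (0.013888604007661343, 0.042610641568899155), 60.541202545166016)
cell_center 0.81 [ 47. 268.  88. 108.] ztop 0.1186 circ ((0.5121768712997437, 0.042095039039850235), 0.027526717633008957) rect ((0.5179392099380493, 0.04858531057834625), (0.03590328246355057, 0.05461106076836586), 47.04328155517578)
```

View pics/w3.png

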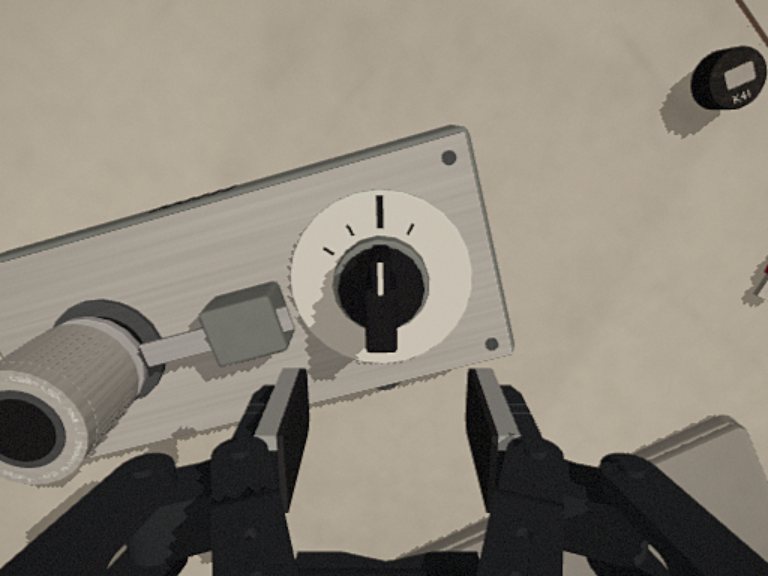

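The pointer is on the long thick mark (380,212) and the bolt is drawn (its tail shows at (285,320)). Now I go to the cell.

servo_tool(
  series=[
    {"dr": [0,0,7.5],"linear": [-3.6,1,0],"gripper": 8.5},
    {"dr": [0,0,15],"linear": [-7.2,2,0],"gripper": 8.5},
    {"dr": [0,0,22.5],"linear": [-10.8,3,0],"gripper": 8.5},
    {"dr": [0,0,30],"linear": [-14.4,4,0],"gripper": 8.5},
    {"dr": [0,0,30],"linear": [-14.4,4,0],"gripper": 8.5},
    {"dr": [0,0,30],"linear": [-14.4,4,0],"gripper": 8.5},
    {"dr": [0,0,30],"linear": [-14.4,4,2.5],"gripper": 8.5},
    {"dr": [0,0,30],"linear": [-14.4,4,5],"gripper": 8.5},
    {"dr": [0,0,30],"linear": [-14.4,4,7.1],"gripper": 8.5},
    {"dr": [0,0,30],"linear": [-14.4,4,7.1],"gripper": 8.5},
    {"dr": [0,0,30],"linear": [-14.4,4,7.1],"gripper": 8.5},
  ],
)

```text
time: 8.25
tool_pos: [0.5104, 0.0436, 0.1489]
eef_rot: [-0.0, 0.965, 0.262, -0.0]
force: [0.5, -0.2, 0.5]
width: 0.994
```

```bash
python3 look.py w4
```

```text
t 8.25 q [-0.171 -0.133 -0.42   1.285  0.     0.871] tcp [0.5104 0.0436 0.1489] yaw 30.33 F [ 0.5 -0.2  0.5] M [-0.03 -0.03 -0.02] w 0.994
dial_grip 0.57 [484.  36.  54.  71.] ztop 0.0696 circ ((0.5464543104171753, 0.18060770630836487), 0.01110677607357502) rect ((0.5460708141326904, 0.1800089180469513), (0.0033898898400366306, 0.022013209760189056), 57.360355377197266)
cell_center 0.78 [255. 291. 145. 167.] ztop 0.1185 circ ((0.5110915899276733, 0.04155354201793671), 0.027276938781142235) rect ((0.5104695558547974, 0.04360184818506241), (0.0530468113720417, 0.04994369298219681), 24.80004119873047)
```

View pics/w4.png

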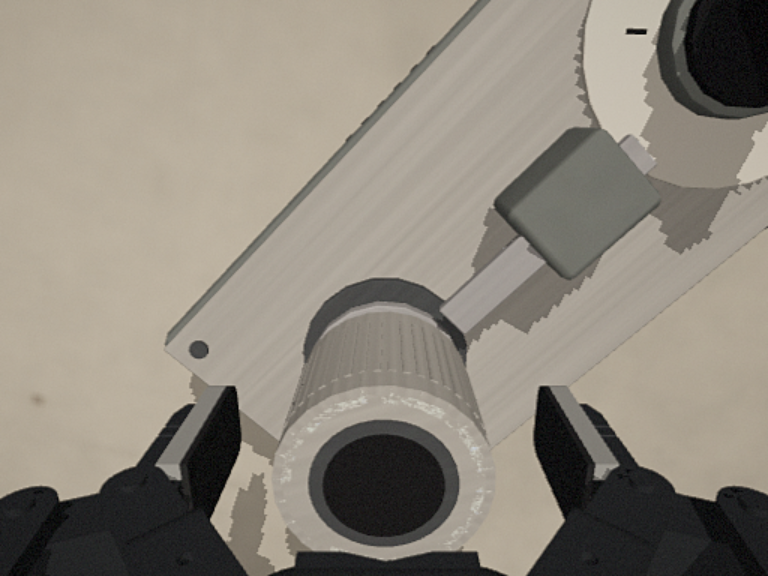

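The cell's window is at (383,485), centred between the jaws. The bolt tip (455,320) is clear of the rim. I centre by 2 mm and close.

servo_tool(
  series=[
    {"dr": [0,0,0],"linear": [0,0.2,0],"gripper": 8.5},
    {"dr": [0,0,0],"linear": [0,0.2,0],"gripper": 6},
    {"dr": [0,0,0],"linear": [0,0.2,0],"gripper": 4.5},
    {"dr": [0,0,0],"linear": [0,0.2,0],"gripper": 4.5},
    {"dr": [0,0,0],"linear": [0,0.2,0],"gripper": 4.5},
    {"dr": [0,0,0],"linear": [0,0.2,0],"gripper": 4.5},
    {"dr": [0,0,0],"linear": [0,0.2,0],"gripper": 4.5},
    {"dr": [0,0,0],"linear": [0,0.2,0.1],"gripper": 4.5},
    {"dr": [0,0,0],"linear": [0,0.2,0.1],"gripper": 4.5},
  ],
  grip_force=50,
)

```text
time: 9.3
tool_pos: [0.512, 0.041, 0.1493]
eef_rot: [0.0, 0.965, 0.261, 0.001]
force: [-4.1, 1.4, 13.9]
width: 0.608
```

```bash
python3 look.py
```

```text
t 9.3 q [-0.175 -0.132 -0.418  1.283 -0.     0.868] tcp [0.512  0.041  0.1493] yaw 30.23 F [-4.1  1.4 13.9] M [0.17 0.87 0.05] w 0.608
```

servo_tool(
  series=[
    {"dr": [0,0,5],"linear": [0,0,0],"gripper": 4.5},
    {"dr": [0,0,10],"linear": [0,0,0],"gripper": 4.5},
    {"dr": [0,0,15],"linear": [0,0,0],"gripper": 4.5},
    {"dr": [0,0,18],"linear": [0,0,0],"gripper": 4.5},
    {"dr": [0,0,20],"linear": [0,0,0],"gripper": 4.5},
    {"dr": [0,0,20],"linear": [0,0,0],"gripper": 4.5},
  ],
)

```text
time: 9.9
tool_pos: [0.5123, 0.0405, 0.1494]
eef_rot: [0.001, 0.996, 0.088, 0.001]
force: [-2.8, -1.9, 12.0]
width: 0.606
```

```bash
python3 look.py
```

```text
t 9.9 q [-1.750e-01 -1.320e-01 -4.180e-01  1.283e+00 -1.000e-03  1.218e+00] tcp [0.5123 0.0405 0.1494] yaw 10.15 F [-2.8 -1.9 12. ] M [-0.39  0.64  0.02] w 0.606
```

servo_tool(
  series=[
    {"dr": [0,0,2],"linear": [0,0,0],"gripper": 4.5},
    {"dr": [0,0,4],"linear": [0,0,0],"gripper": 4.5},
    {"dr": [0,0,5],"linear": [0,0,0],"gripper": 4.5},
    {"dr": [0,0,5],"linear": [0,0,0],"gripper": 4.5},
  ],
)

```text
time: 10.3
tool_pos: [0.5122, 0.0405, 0.1494]
eef_rot: [0.001, 0.999, 0.045, 0.001]
force: [-2.8, -1.6, 12.2]
width: 0.612
```

servo_tool(
  series=[
    {"dr": [0,0,2],"linear": [0,0,0],"gripper": 4.5},
    {"dr": [0,0,4],"linear": [0,0,0],"gripper": 4.5},
    {"dr": [0,0,4],"linear": [0,0,0],"gripper": 4.5},
  ],
)

```text
time: 10.6
tool_pos: [0.5121, 0.0405, 0.1493]
eef_rot: [0.001, 1.0, 0.01, 0.001]
force: [-3.3, -2.2, 13.0]
width: 0.614
```

29° turned so far with no drop, so I continue.

servo_tool(
  series=[
    {"dr": [0,0,2],"linear": [0,0,0],"gripper": 4.5},
    {"dr": [0,0,4],"linear": [0,0,0],"gripper": 4.5},
    {"dr": [0,0,4],"linear": [0,0,0],"gripper": 4.5},
  ],
)

```text
time: 10.9
tool_pos: [0.5121, 0.0405, 0.1493]
eef_rot: [0.001, 1.0, -0.025, 0.001]
force: [-3.3, -1.9, 12.8]
width: 0.609
```

servo_tool(
  series=[
    {"dr": [0,0,2],"linear": [0,0,0],"gripper": 4.5},
    {"dr": [0,0,4],"linear": [0,0,0],"gripper": 4.5},
    {"dr": [0,0,4],"linear": [0,0,0],"gripper": 4.5},
  ],
)

```text
time: 11.2
tool_pos: [0.5121, 0.0405, 0.1493]
eef_rot: [0.001, 0.998, -0.06, 0.001]
force: [-3.2, -1.2, 13.0]
width: 0.61
```

servo_tool(
  series=[
    {"dr": [0,0,2],"linear": [0,0,0],"gripper": 4.5},
    {"dr": [0,0,4],"linear": [0,0,0],"gripper": 4.5},
    {"dr": [0,0,4],"linear": [0,0,0],"gripper": 4.5},
  ],
)

```text
time: 11.5
tool_pos: [0.5121, 0.0405, 0.1493]
eef_rot: [0.001, 0.996, -0.095, 0.001]
force: [-3.2, -1.9, 13.0]
width: 0.612
```

servo_tool(
  series=[
    {"dr": [0,0,2],"linear": [0,0,0],"gripper": 4.5},
    {"dr": [0,0,4],"linear": [0,0,0],"gripper": 4.5},
    {"dr": [0,0,4],"linear": [0,0,0],"gripper": 4.5},
  ],
)

```text
time: 11.8
tool_pos: [0.5121, 0.0405, 0.1492]
eef_rot: [0.001, 0.992, -0.129, 0.001]
force: [-2.4, -2.7, 11.4]
width: 0.614
```

servo_tool(
  series=[
    {"dr": [0,0,2],"linear": [0,0,0],"gripper": 4.5},
    {"dr": [0,0,4],"linear": [0,0,0],"gripper": 4.5},
    {"dr": [0,0,4],"linear": [0,0,0],"gripper": 4.5},
  ],
)

```text
time: 12.1
tool_pos: [0.5121, 0.0405, 0.1491]
eef_rot: [0.001, 0.986, -0.164, 0.001]
force: [-3.8, -1.5, 10.4]
width: 0.614
```

servo_tool(
  series=[
    {"dr": [0,0,2],"linear": [0,0,0],"gripper": 4.5},
    {"dr": [0,0,4],"linear": [0,0,0],"gripper": 4.5},
    {"dr": [0,0,4],"linear": [0,0,0],"gripper": 4.5},
  ],
)

```text
time: 12.4
tool_pos: [0.512, 0.0406, 0.1488]
eef_rot: [0.0, 0.98, -0.198, 0.001]
force: [-1.5, -0.9, 7.1]
width: 0.612
```

```bash
python3 look.py
```

```text
t 12.4 q [-1.750e-01 -1.320e-01 -4.190e-01  1.282e+00 -1.000e-03  1.794e+00] tcp [0.512  0.0406 0.1488] yaw -22.85 F [-1.5 -0.9  7.1] M [-0.34  0.29  0.06] w 0.612
```

The force is falling, so the keyways are starting to ride over the pins.

servo_tool(
  series=[
    {"dr": [0,0,2],"linear": [0,0,0],"gripper": 4.5},
    {"dr": [0,0,4],"linear": [0,0,0],"gripper": 4.5},
    {"dr": [0,0,4],"linear": [0,0,0],"gripper": 4.5},
  ],
)

```text
time: 12.7
tool_pos: [0.5119, 0.0407, 0.1482]
eef_rot: [0.0, 0.973, -0.232, 0.0]
force: [1.9, -1.4, 3.6]
width: 0.609
```

```bash
python3 look.py
```

```text
t 12.7 q [-0.175 -0.131 -0.419  1.282 -0.     1.863] tcp [0.5119 0.0407 0.1482] yaw -26.81 F [ 1.9 -1.4  3.6] M [-0.33 -0.26  0.01] w 0.609
```

servo_tool(
  series=[
    {"dr": [0,0,1],"linear": [0,0,0.1],"gripper": 4.5},
    {"dr": [0,0,2],"linear": [0,0,0.2],"gripper": 4.5},
    {"dr": [0,0,2],"linear": [0,0,0.3],"gripper": 4.5},
    {"dr": [0,0,2],"linear": [0,0,0.3],"gripper": 4.5},
  ],
)

```text
time: 13.1
tool_pos: [0.5111, 0.0411, 0.1441]
eef_rot: [0.0, 0.969, -0.248, -0.001]
force: [1.1, -0.0, -2.8]
width: 0.61
```

```bash
python3 look.py
```

```text
t 13.1 q [-0.175 -0.128 -0.424  1.276 -0.     1.897] tcp [0.5111 0.0411 0.1441] yaw -28.75 F [ 1.1 -0.  -2.8] M [-0.04 -0.02  0.01] w 0.61
```

It dropped over the pins. Now the straight push down.

servo_tool(
  series=[
    {"dr": [0,0,0],"linear": [0,0,0.2],"gripper": 4.5},
    {"dr": [0,0,0],"linear": [0,0,0.4],"gripper": 4.5},
    {"dr": [0,0,0],"linear": [0,0,0.6],"gripper": 4.5},
    {"dr": [0,0,0],"linear": [0,0,0.8],"gripper": 4.5},
    {"dr": [0,0,0],"linear": [0,0,1.0],"gripper": 4.5},
    {"dr": [0,0,0],"linear": [0,0,1.0],"gripper": 4.5},
    {"dr": [0,0,0],"linear": [0,0,1.0],"gripper": 4.5},
  ],
  grip_force=80,
)

```text
time: 13.8
tool_pos: [0.5115, 0.041, 0.1356]
eef_rot: [0.0, 0.969, -0.248, -0.0]
force: [-5.9, -0.3, 8.9]
width: 0.61
```

```bash
python3 look.py
```

```text
t 13.8 q [-0.175 -0.123 -0.435  1.258 -0.     1.898] tcp [0.5115 0.041  0.1356] yaw -28.77 F [-5.9 -0.3  8.9] M [ 0.08  1.39 -0.05] w 0.61
```

servo_tool(
  series=[
    {"dr": [0,0,0],"linear": [0,0,0.1],"gripper": 4.5},
    {"dr": [0,0,0],"linear": [0,0,0.15],"gripper": 4.5},
    {"dr": [0,0,0],"linear": [0,0,0.15],"gripper": 4.5},
    {"dr": [0,0,0],"linear": [0,0,0.15],"gripper": 4.5},
  ],
)

```text
time: 14.2
tool_pos: [0.5116, 0.0411, 0.1355]
eef_rot: [0.0, 0.969, -0.248, 0.0]
force: [-13.0, 0.3, 22.9]
width: 0.608
```

```bash
python3 look.py w5
```

```text
t 14.2 q [-0.175 -0.123 -0.435  1.258 -0.     1.898] tcp [0.5116 0.0411 0.1355] yaw -28.76 F [-13.    0.3  22.9] M [ 0.28  2.79 -0.06] w 0.608
cell_center 0.78 [258. 288. 145. 173.] ztop 0.1044 circ ((0.5115673542022705, 0.04248179867863655), 0.027748536318540573) rect ((0.5125318169593811, 0.04232907295227051), (0.054002564400434494, 0.05242413282394409), 58.92377471923828)
```

View pics/w5.png

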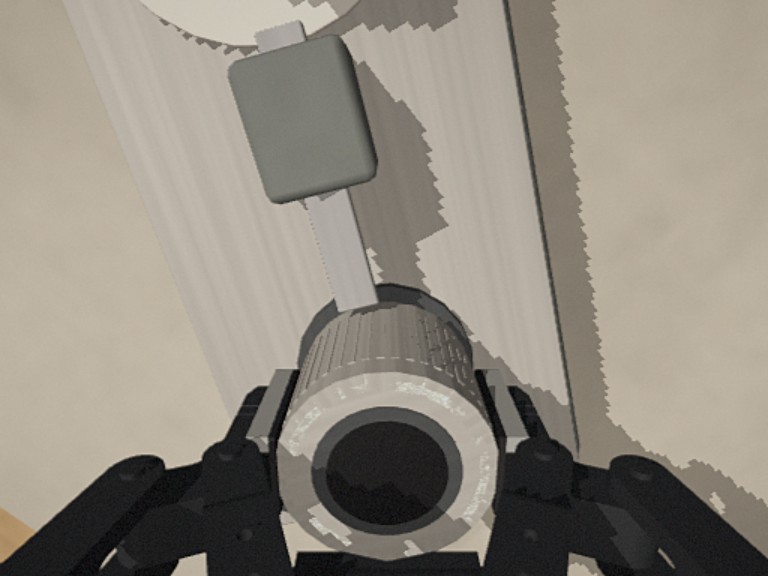

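The cell has stopped on a hard end: its top fell from 118.5 to 104.4 mm (14.1 mm, 14 needed). With 1.5 mm more command the force rose by 14 N and the tool moved only 0.1 mm. I hand it in.

```bash
python3 -c "
from h import *
print(order.close_job())"
```

```text
the job is handed in; nothing more can be done
None
```

The job is done and handed in at about 14 s: the filter cell is fully home and the gripper is still holding it down. `close_job` gives no verdict, so what follows is from my own last checks.

- **Dial:** I turned it clockwise from 0 to the long thick mark. A picture taken after I released it shows the pointer on that mark, with the bolt drawn clear of the cell's rim. A stray rotation row as I let go could have moved the dial, but that picture shows it did not.
- **Cell:** I turned it about 59° clockwise. The push force began to fall at about 50°, and the cell dropped freely over the pins at about 58°.
- **Fully home:** The cell's top fell from 118.5 to 104.4 mm, which is 14.1 mm against the 14 mm needed. Pushing a further 1.5 mm only raised the force, so it is on its end stop. I left it under 23 N of downward push (10.5 N is needed) with an 80 N grip.
- **Other readings:** There is about 13 N of sideways force at the wrist that I did not relieve, well below the limit.
- **Bystanders:** The arm never went near the small things, but I did not check their positions again afterwards.

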